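# Pack the topping pots and lock the case

## Task

Pack up the topping bar: stand every teal-capped pot upright on the floor of the carry case's bays, then shut the lid and press it down against the gasket until the red latch snaps over it, and only then turn the yellow turnbutton across the lid to lock it. Leave the amber-capped pot and everything else on the counter where it is.

Things in the scene. Friction and masses are not known exactly. Their poses are not given: they have to be found in the camera images.
- case: White tub fixed to the counter, outside 120 (x) x 332 (y) x 62 mm high; walls 8, floor 6 thick. Origin: centre of underside. x from front (latch side, facing the robot within 0.15 rad) to back (hinge), z up. Five bays along y, each 60 (y) x 104 (x) mm, parted by 4 mm walls, tops 30 mm above the counter. Black springy gasket on the rim; front strip stands at 73 mm, yields to 68.
- lid (a joint): Lid, clear 10 mm plate in teal frame, 120 mm from hinge to front edge. rad: 0 = fully down, grows opening, 1.57 upright, stop 2.1; starts open, leaning back. Stiff hinge (0.15 N m) stays as put. A 40 mm lip juts 8 mm from mid front edge; it meets the latch ramp near 0.13, gasket near 0.04; pressing the pad on to 0 takes 10 to 18 N. Latched: stays below 0.02 when let go; else 0.025 or more.
- lid_hinge (a point): Middle of the lid's hinge line, level with the lid's underside: x = +60, z = 68 mm in the case frame. Its frame turns with the lid: at lid = 0 its axes equal the case's (lid stretches along its -x, outer face 10 mm up its z).
- lid_press (a point): Centre of the teal press pad (34 x 60 mm) on the lid's outer face, 88 mm from the hinge line, 32 mm from the front edge; its frame turns with the lid. With the lid down it is on top, 78 mm above the counter.
- latch (a joint): Red spring latch at mid front of the case, 30 mm wide, top 98 mm above the counter; nose at rest at x = -61 mm, y = 0 in the case frame, its catch 77 mm up. Value in m: 0 = sprung home; grows to 0.012 outwards (case -x) as the lid's lip rides down its sloped nose (2.5 to 7 N), then snaps back by itself over the lip.
- turnbutton (a joint): Yellow arm on a post before the front wall, near the right end seen from the robot; 14 mm wide, 80 to 100 mm above the counter, reaching 40 mm one way from the pivot, 14 mm the other. rad: 0 = long arm along case +y; grows clockwise from above; 1.57 = along case +x, over the lid, 2 mm above it. Stops -0.6 and 1.65; friction 0.04 N m. Clear of the lid below 0.25, blocks its closing above.
- turn_pivot (a point): Underside of the turnbutton on its pivot axis: x = -78, y = -130, z = 80 mm in the case frame. Fixed to the case.
- bay0 (a point): Centre of the floor of bay 0 of the case (6 mm above the counter), at y = +128 mm in the case frame; bay 0 is the leftmost seen from the robot.
- bay1 (a point): Centre of the floor of bay 1 of the case (6 mm above the counter), at y = +64 mm in the case frame; bay 0 is the leftmost seen from the robot.
- bay2 (a point): Centre of the floor of bay 2 of the case (6 mm above the counter), at y = +0 mm in the case frame; bay 0 is the leftmost seen from the robot.
- bay3 (a point): Centre of the floor of bay 3 of the case (6 mm above the counter), at y = -64 mm in the case frame; bay 0 is the leftmost seen from the robot.
- bay4 (a point): Centre of the floor of bay 4 of the case (6 mm above the counter), at y = -128 mm in the case frame; bay 0 is the leftmost seen from the robot.
- pot0: Closed topping pot with a TEAL cap and a pink body, to be packed: a cylinder 46 mm across and 54 mm high, 0.08 to 0.17 kg; origin at the centre of its underside, z up its axis. May be absent.
- pot1: Closed topping pot with a TEAL cap and a yellow body, to be packed: a cylinder 46 mm across and 54 mm high, 0.08 to 0.17 kg; origin at the centre of its underside, z up its axis. May be absent.
- pot2: Closed topping pot with a TEAL cap and a brown body, to be packed: a cylinder 46 mm across and 54 mm high, 0.08 to 0.17 kg; origin at the centre of its underside, z up its axis. May be absent.
- pot3: Closed topping pot with a TEAL cap and a white body, to be packed: a cylinder 46 mm across and 54 mm high, 0.08 to 0.17 kg; origin at the centre of its underside, z up its axis. May be absent.
- pot4: Closed topping pot with a TEAL cap and a purple body, to be packed: a cylinder 46 mm across and 54 mm high, 0.08 to 0.17 kg; origin at the centre of its underside, z up its axis. May be absent.
- open_pot: Pot of the same shape (46 mm across, 54 mm high) with an AMBER cap and white body, in use, to be left alone; origin at the centre of its underside.
- ramekin: Small white bowl, 60 mm across, 36 mm high, to be left alone; origin at the centre of its underside.
- spoon: Teal spoon, 160 mm long, lying on the counter, to be left alone.
- sauce_red: Red sauce bottle, 56 mm across, 170 mm high, to be left alone; origin at the centre of its underside.
- sauce_brown: Brown sauce bottle, 56 mm across, 170 mm high, to be left alone; origin at the centre of its underside.
- paper_cup: Pink cup, 84 mm across, 100 mm high, to be left alone; origin at the centre of its underside.
- napkins: Black napkin box, 90 by 90 by 90 mm, to be left alone; origin at the centre of its underside.
Mind the look-alikes: they are no part of the job. What is shaped like the pot3 but green is not meant.

How it is judged:
By the outcome, as a careful person would: the job done as asked, in the order asked, and still so for the second after the job is handed in, with the robot touching nothing.
Of pot0, pot1, pot2, pot3, pot4 only 3 to 5 are there at a start; the rules pass over those that are not, and their reading is None.
At some moment in a run one of pot0, pot1, pot2, pot3, pot4 may be knocked a few centimetres aside while the robot is not near it.
It also fails if it takes over 210 s, if anything falls off the work surface, if the arm or the gripper's body presses on something with over 40 N, if the wrist force passes 120 N, or if a joint passes its speed limit or range.

## Robot

A 6-joint arm with a two-finger parallel gripper is mounted at the origin on the work surface. World frame = base frame: x ahead of the robot, y to its left, z up, the work surface at z = 0. Lengths are in mm, angles in rad, forces in N, time in s.
With the tool pointing down it reaches from about 350 to 975 mm from the base axis. Payload 7.1 kg.
Tool frame: the origin (TCP) lies on the front face of the gripper's body, between the roots of the fingers; the fingertips stand 80 mm ahead of it and the grasp point (between the pads) lies 61 mm ahead of it (env.tips_ahead is the distance from the TCP to the fingertips, in mm); z points along the fingers, y is the direction in which the jaws open and shut (so a half turn about z gives the same grasp; the last joint's range is limited). The gripper opens to 88 mm and grips with 3 to 60 N. Pads are 20 mm wide; open, the fingers measure 115 mm over their backs; the gripper's body (75 mm by 178 mm) begins 61 mm behind the grasp point.
Start: joints at [-1.356, 0.423, 1.63, -0, 1.089, -0.019], TCP at [144.817, -607.975, 302.675] pointing down, gripper open.
Joint ranges: [-3, 3], [-0.9, 2.11], [0.09, 2.58], [-1.31, 4.45], [0.11, 2.69], [-2.54, 2.54]. Speed limits (rad/s): [2.39, 2.39, 3.01, 3.14, 3.14, 3.14].

## Interface

Orientations are given as a unit quaternion [x, y, z, w].
In Python, from station import env, set_gripper, viewer, workorder gives the robot as it stands. Calls block until the motion is done:
- env.reach(position, orientation): joint-space move of the TCP to a pose.
- env.move_l(position, rot=None, rate=150, f_stop=None): straight line of the TCP; rot=None keeps the orientation; rate is the mean speed in mm/s. With f_stop (N) it stops when the force on the tool has changed by that much, and returns True; else False.
- env.move_joints(angles): joint-space move.
- set_gripper(opening): finger opening in mm; the grip force is fixed at half the most; returns when the fingers have stopped.
- env.hold(seconds).
- env.ik(position, orientation): joint angles nearest the present ones, or None.
- env.read_state(): the state.
- viewer.camera(name): name is "side" or "top"; returns the picture (384x512x3 uint8, blue, green, red); there is no depth.
- viewer.camera_params(name): a dict with "fx", "fy", "cx", "cy" (pixels), "pose" (4x4, takes a point from camera to world coordinates). Camera axes: x right, y up, looking along -z (the intrinsics and any distortion apply to the point x, -y, -z); pixel columns grow to the right and rows downward; lengths in mm; the calibration is good to about 2 mm. A picture is of the moment at which its call begins. camera_params takes no time and is no camera call.
A pose or a line that the arm cannot do raises env.IKError and nothing moves.
- workorder.sign_off(): hands the job in, once; it reports no verdict.
The state is a dict: "time_s": time; "qpos": joint angles; "dq": joint speeds; "tau": joint torques, N m; "tool_pos": TCP position; "orientation": TCP orientation; "force": force on the tool from outside, world axes, zero at the start; "wrist_torque": the same for the moment, N m; "width": finger opening in mm.
Only numpy, scipy, OpenCV 4.12 (cv2) and the standard library are available. Lean on these libraries where they do the work, as an engineer would, in place of code of your own. Each camera call takes 0.05 s, during which the arm holds its last target.

## Working session

There is one attempt and no reset: what is moved stays moved. The work goes in short steps, each a Python script; the robot and the scene stay as the last script left them, time stands still between calls to the robot, and variables do not carry over. Pictures are saved under pics/ and viewed, and the job is handed in when it is done.

```bash
ls; mkdir -p pics; python3 - <<'E'
from station import env, set_gripper, viewer, workorder
import cv2
for n in("side","top"):
    cv2.imwrite(f"pics/{n}0.png",viewer.camera(n)); p=viewer.camera_params(n); print(n,p)
s=env.read_state();print(s)
E
```

```text
pics
side {'fx': 379.65193224574136, 'fy': 379.65193224574136, 'cx': 261.0684555613805, 'cy': 188.89142141175122, 'pose': array([[-9.13572851e-01,  2.70643653e-01, -3.03540209e-01,
         2.31374163e+02],
       [-4.06446954e-01, -6.32643271e-01,  6.59214203e-01,
         6.76737463e+02],
       [-1.36205305e-02,  7.25613192e-01,  6.87968005e-01,
         8.45026779e+02],
       [ 0.00000000e+00,  0.00000000e+00,  0.00000000e+00,
         1.00000000e+00]])}
top {'fx': 412.66410396765275, 'fy': 412.66410396765275, 'cx': 252.85917177772183, 'cy': 194.1079968175292, 'pose': array([[-4.56520155e-04,  9.86164879e-01, -1.65766771e-01,
         3.37270872e+02],
       [-9.99992637e-01,  1.81393485e-04,  3.83310042e-03,
        -4.33816156e+01],
       [ 3.81013803e-03,  1.65767300e-01,  9.86157536e-01,
         1.49215478e+03],
       [ 0.00000000e+00,  0.00000000e+00,  0.00000000e+00,
         1.00000000e+00]])}
{'time_s': 0.1, 'qpos': array([-1.35600073e+00,  4.23781124e-01,  1.63060032e+00,  1.94657330e-06,
        1.08859960e+00, -1.90004993e-02]), 'dq': array([-0.00071484, -0.00174402, -0.0030816 , -0.000182  ,  0.00111547,
        0.00014318]), 'tau': array([ 1.09668275e-03, -5.45610380e+01, -2.74324322e+01,  6.43921271e-02,
        1.88053760e-02, -2.74578917e-05]), 'tool_pos': array([ 144.73719706, -607.61022916,  301.9741343 ]), 'orientation': array([ 9.93175014e-01,  1.16631514e-01, -6.69933668e-05, -6.90952812e-04]), 'force': array([-0.00463801,  0.0107628 ,  0.12107109]), 'wrist_torque': array([-0.06071676, -0.01563427,  0.03163827]), 'width': 87.6576424550836}
```

View pics/side0.png

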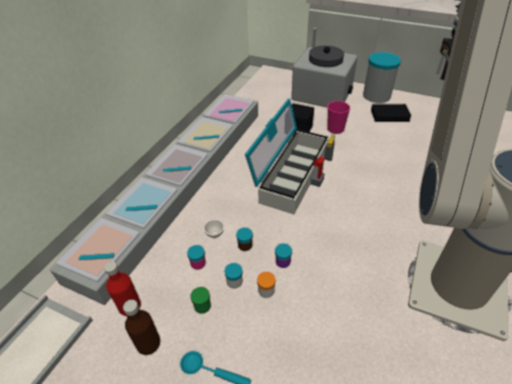

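View pics/top0.png

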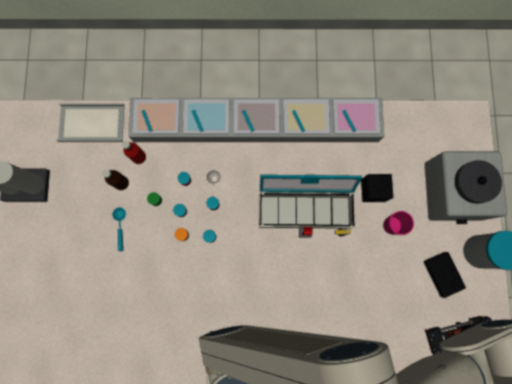

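```bash
cat > h.py <<'E'
from station import env, set_gripper, viewer, workorder
import cv2, numpy as np
from scipy.spatial.transform import Rotation as R
P={n:viewer.camera_params(n) for n in("side","top")}
def ray(n,u,v):
    p=P[n]; d=np.array([(u-p['cx'])/p['fx'],-(v-p['cy'])/p['fy'],-1.]); return p['pose'][:3,3],p['pose'][:3,:3]@d
def onz(n,u,v,z):
    o,d=ray(n,u,v); return o+d*(z-o[2])/d[2]
def proj(n,X):
    p=P[n]; c=p['pose'][:3,:3].T@(np.array(X,float)-p['pose'][:3,3]); return p['cx']+p['fx']*c[0]/-c[2], p['cy']-p['fy']*c[1]/-c[2]
def tri(a,b):
    (o1,d1),(o2,d2)=ray("side",*a),ray("top",*b)
    t=np.linalg.lstsq(np.c_[d1,-d2],o2-o1,rcond=None)[0]; x,y=o1+t[0]*d1,o2+t[1]*d2
    return (x+y)/2,np.linalg.norm(x-y)
def blobs(im,hl,hh,smin=120,vmin=60,amin=15):
    m=cv2.inRange(cv2.cvtColor(im,cv2.COLOR_BGR2HSV),(hl,smin,vmin),(hh,255,255))
    n,l,st,c=cv2.connectedComponentsWithStats(m,connectivity=4)
    return [(c[i].round(1),st[i].tolist()) for i in range(1,n) if st[i,4]>=amin],l
def crop(im,x,y,w,h,k,f):
    cv2.imwrite("pics/"+f,cv2.resize(im[y:y+h,x:x+w],None,fx=k,fy=k,interpolation=cv2.INTER_CUBIC))
E
python3 - <<'E'
from h import *
for n in P:
    im=cv2.imread(f"pics/{n}0.png")
    for nm,a,b in(("teal",85,102),("amber",8,20),("yel",20,33),("green",50,80)):
        for c,st in blobs(im,a,b)[0]:
            print(n,nm,c,st,onz(n,*c,54).round(0)[:2])
    if n=="side": crop(im,180,215,130,100,6,"cs.png"); crop(im,240,90,110,125,4,"ccase.png")
    else: crop(im,250,165,120,80,6,"ct.png")
E
```

```text
side teal [384.   60.4] [369, 52, 32, 18, 448] [  407. -1102.]
side teal [270.2 139.9] [246, 99, 51, 87, 650] [ 652. -322.]
side teal [230.7 110.4] [220, 109, 21, 3, 26] [ 869. -439.]
side teal [205.7 136.9] [195, 136, 23, 3, 33] [ 870. -249.]
side teal [177.2 168.6] [164, 167, 27, 4, 67] [868. -62.]
side teal [141.1 207.4] [126, 205, 31, 6, 108] [868. 127.]
side teal [244.1 235.1] [237, 228, 15, 15, 185] [549. 102.]
side teal [283.  251.5] [276, 244, 15, 16, 201] [433. 111.]
side teal [195.6 252.9] [188, 246, 16, 15, 198] [638. 204.]
side teal [ 96.4 256.2] [79, 254, 34, 5, 113] [867. 315.]
side teal [233.1 271.5] [225, 263, 17, 18, 226] [523. 216.]
side teal [208.  368.3] [181, 351, 69, 33, 663] [465. 443.]
side amber [265.8 280.6] [257, 272, 18, 18, 267] [439. 208.]
side yel [330.4 141.7] [328, 137, 6, 11, 46] [ 456. -393.]
side green [200.5 299.3] [192, 288, 18, 24, 342] [558. 315.]
top teal [197.  120.2] [192, 110, 11, 21, 80] [852. 154.]
top teal [146.6 120.6] [143, 111, 9, 20, 53] [850. 338.]
top teal [247.8 120.5] [243, 111, 11, 20, 61] [851. -31.]
top teal [298.3 120.8] [293, 111, 11, 20, 53] [ 850. -215.]
top teal [348.6 120.3] [343, 111, 12, 20, 59] [ 852. -398.]
top teal [183.5 177.8] [178, 172, 12, 12, 108] [638. 198.]
top teal [309.4 181.8] [261, 175, 101, 18, 628] [ 623. -250.]
top teal [212.3 202.6] [207, 197, 12, 12, 109] [549.  94.]
top teal [179.3 209.7] [174, 204, 12, 12, 112] [523. 209.]
top teal [118.7 213.7] [113, 208, 12, 13, 117] [509. 421.]
top teal [119.7 239.4] [118, 229, 5, 22, 83] [420. 413.]
top teal [209.1 235.8] [204, 230, 12, 12, 111] [432. 103.]
top teal [500.8 249.4] [487, 231, 25, 39, 791] [ 385. -908.]
top amber [180.9 234. ] [175, 228, 13, 13, 140] [438. 201.]
top yel [340.3 231.7] [335, 229, 12, 6, 53] [ 446. -354.]
top green [153.5 198.4] [148, 193, 12, 12, 107] [564. 301.]
```

View pics/cs.png

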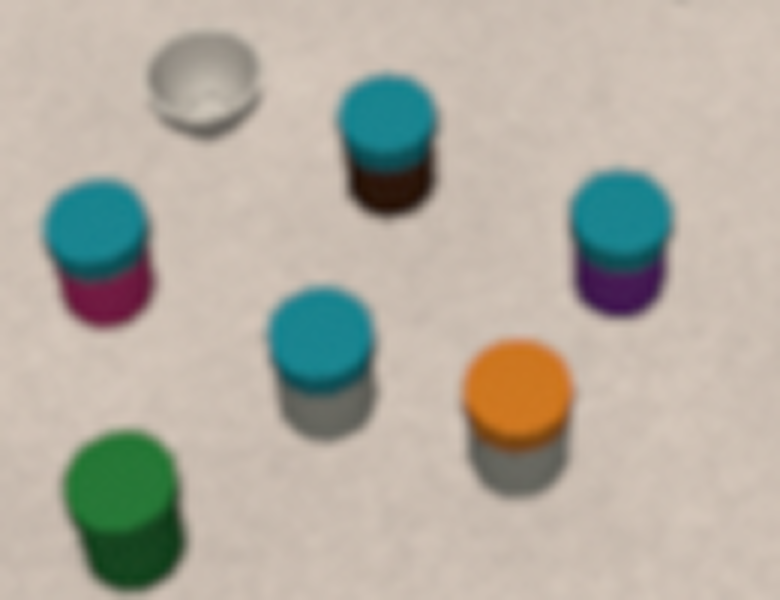

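View pics/ct.png

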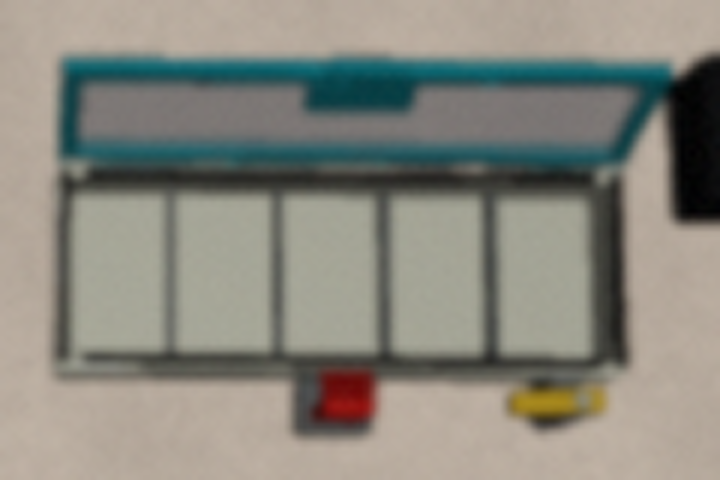

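View pics/ccase.png

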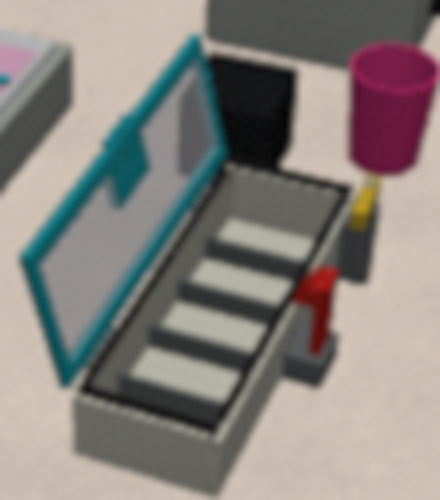

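```bash
python3 - <<'E'
from h import *
im=cv2.imread("pics/top0.png")
crop(im,255,170,60,60,10,"ctl.png");crop(im,310,170,60,75,8,"ctr.png")
im=cv2.imread("pics/side0.png");crop(im,245,95,95,115,5,"cc2.png")
E
```

```text
(no output)
```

View pics/ctl.png

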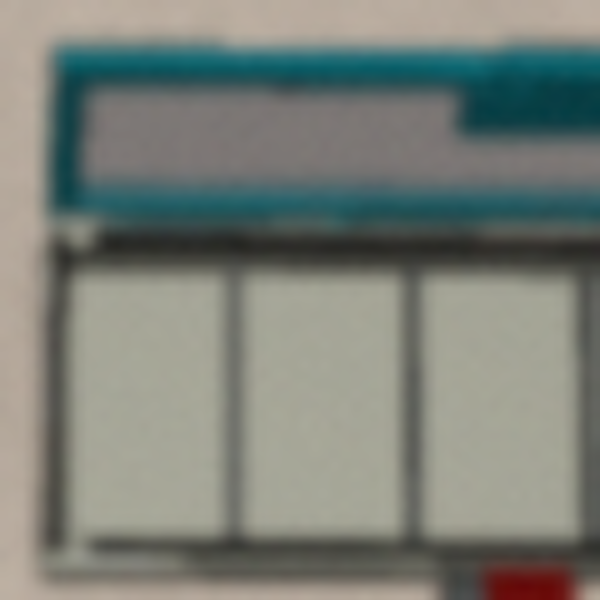

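View pics/ctr.png

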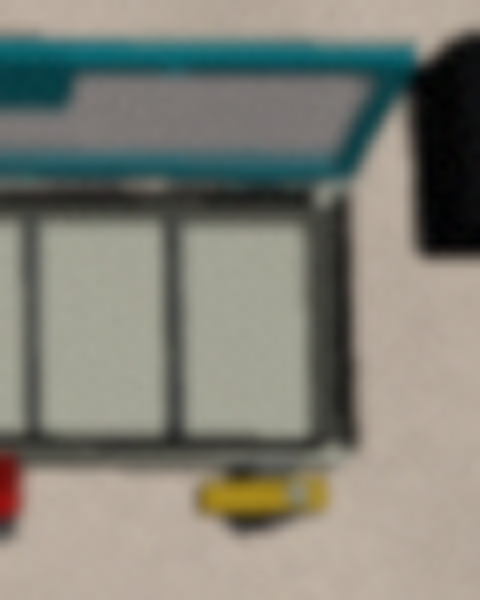

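View pics/cc2.png

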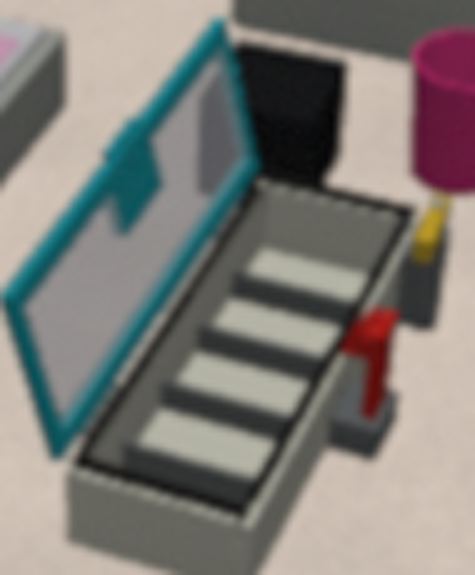

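```bash
cat > fitcase.py <<'E'
from h import *
from scipy.optimize import least_squares
def o(u,v,x,y,k): return ((u+.5)/k-.5+x,(v+.5)/k-.5+y)
C=[("top",o(42,578,255,170,10),(-60,166,0)),("top",o(44,553,255,170,10),(-60,166,62)),
("top",o(50,225,255,170,10),(60,166,62)),("top",o(348,187,310,170,8),(60,-166,62)),("top",o(350,452,310,170,8),(-60,-166,62)),
("side",o(218,495,240,90,4),(-60,166,0)),("side",o(219,440,240,90,4),(-60,166,62)),("side",o(75,396,240,90,4),(60,166,62)),("side",o(75,447,240,90,4),(60,166,0)),("side",o(350,187,240,90,4),(-60,-166,68))]
def w(p,X): return R.from_euler('z',p[2]).apply(X)+[p[0],p[1],0]
f=lambda p:np.concatenate([np.subtract(proj(n,w(p,X)),uv) for n,uv,X in C])
r=least_squares(f,[540,-250,0],loss='soft_l1')
print(r.x); print(f(r.x).reshape(-1,2).round(1))
for n in("side","top"):
  s=[c for c in C if c[0]==n]
  g=lambda p:np.concatenate([np.subtract(proj(n,w(p,X)),uv) for n,uv,X in s]); print(n,least_squares(g,[540,-250,0]).x)
p=r.x
for nm,X in(("latch",(-61,0,98)),("pivot",(-78,-130,100)),("arm",(-78,-117,100)),("bay0",(0,128,6)),("bay4",(0,-128,6))):
  print(nm,w(p,X).round(0),[np.round(proj(n,w(p,X)),1) for n in P])
np.save("case.npy",p)
# lid: corners top view / side view
a=tri(o(222,20,245,95,5),o(413,47,310,170,8)); b=tri(o(8,297,245,95,5),o(57,50,255,170,10)); 
print("lid far corners",a,b)
for q in(a,b):
  c=R.from_euler('z',-p[2]).apply(q[0]-[p[0],p[1],0]); print(c, np.arctan2(c[2]-68,-(c[0]-60)))
E
python3 fitcase.py
```

```text
[ 5.26211395e+02 -2.36919685e+02 -6.98393775e-03]
[[ 0.  -0.3]
 [ 0.1  0.6]
 [-0.3 -0.7]
 [ 0.5 -0.9]
 [ 1.4  0. ]
 [-0.   0.9]
 [ 0.7  0.1]
 [-0.8 -0.2]
 [-0.4  1.5]
 [ 1.9 -0. ]]
side [ 5.29295187e+02 -2.38759374e+02  7.06588000e-03]
top [ 5.25269957e+02 -2.35751483e+02 -1.10705800e-02]
latch [ 465. -236.   98.] [array([314.7, 157.2]), array([308.3, 225.1])]
pivot [ 447. -366.  100.] [array([332.1, 135.6]), array([347. , 230.4])]
arm [ 447. -353.  100.] [array([331. , 137.7]), array([343.1, 230.3])]
bay0 [ 527. -109.    6.] [array([280.5, 199.1]), array([269.3, 210.4])]
bay4 [ 525. -365.    6.] [array([307.7, 152.5]), array([339.9, 210.9])]
lid far corners (array([ 618.06114475, -400.34861751,  182.51987143]), np.float64(1.7718862944320752)) (array([621.25091889, -72.70916614, 181.73819285]), np.float64(1.390180111097094))
[  92.98887807 -162.78347955  182.51987143] 1.8512656078588297
[ 93.89037948 164.87025849 181.73819285] 1.8603881639443063
```

```bash
cat >> h.py <<'E'
p=np.load("case.npy"); p=np.array([526.2,-236.6,-0.0085])
def cw(x,y,z): return R.from_euler('z',p[2]).apply([x,y,z])+[p[0],p[1],0]
QX=None
def q(a): # tool down, jaw axis at angle a from world y (about world z)
    return (R.from_euler('z',a)*R.from_quat([1,0,0,0])).as_quat()
QY=q(p[2]); QXa=q(p[2]+np.pi/2); QXb=q(p[2]-np.pi/2)
def st():
    s=env.read_state(); return round(s['time_s'],1),s['tool_pos'].round(1),s['force'].round(1),round(s['width'],1)
def pots(im=None):
    im=viewer.camera("top") if im is None else im
    r=[]
    for c,s in blobs(im,85,102)[0]:
        X=onz("top",*c,54)
        if 350<X[0]<720 and -60<X[1]<330 and s[4]<160: r.append(X.round(0)[:2].tolist())
    return r
E
python3 - <<'E'
from h import *
for Q in(QXa,QXb,QY):
    for X in([638,200,110],[433,103,110],cw(-9,128,113),cw(-9,-128,113)):
        j=env.ik(X,Q); print(None if j is None else j.round(2))
print(pots())
set_gripper(0)
env.reach([555,-236,300],QY); env.move_l([555,-236,230])
print(env.move_l([626,-236,230],rate=60,f_stop=8),st())
env.move_l([560,-236,260]); env.move_l([560,-236,330])
cv2.imwrite("pics/s1.png",viewer.camera("side"));cv2.imwrite("pics/t1.png",viewer.camera("top"))
E
```

```text
[ 0.29  0.73  1.61 -0.    0.8   0.29]
[ 0.21  0.52  2.12 -0.    0.5   0.22]
[-0.23  0.58  1.94 -0.    0.62 -0.22]
[-0.63  0.68  1.7  -0.    0.76 -0.63]
None
None
None
[-0.63  0.68  1.7  -0.    0.76  2.52]
[ 0.29  0.73  1.61 -0.    0.8   1.87]
[ 0.21  0.52  2.12 -0.    0.5   1.79]
[-0.23  0.58  1.94 -0.    0.62  1.35]
[-0.63  0.68  1.7  -0.    0.76  0.95]
[[638.0, 198.0], [548.0, 94.0], [523.0, 209.0], [432.0, 103.0]]
True (5.1, array([ 620.8, -235.8,  229.4]), array([-2.4, -1.1,  4.6]), 0.5)
```

```bash
python3 - <<'E'
from h import *
a=cv2.imread("pics/s1.png")[70:230,220:380];b=cv2.imread("pics/t1.png")[150:250,240:380]
cv2.imwrite("pics/v1.png",np.hstack([cv2.resize(a,(400,400)),cv2.resize(b,(400,286)) if 0 else cv2.copyMakeBorder(cv2.resize(b,(400,286)),0,114,0,0,0)]))
E
```

```text
(no output)
```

View pics/v1.png

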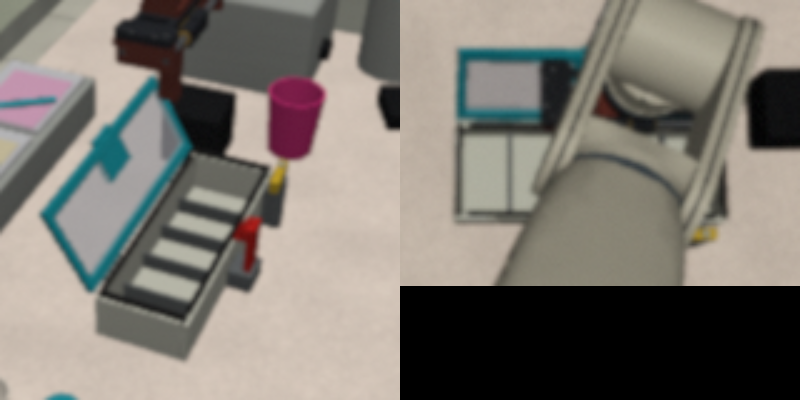

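```bash
python3 - <<'E'
from h import *
for t in(1.86,1.95,2.0,2.05,2.1):
    c,s=np.cos(t),np.sin(t)
    # lid point (-120, 166, 5) in the hinge frame, turned opening about y
    for w in (0,10):
        x=60-120*c+ w*s; z=68+120*s+w*c
        print(t,w,np.round(proj("side",cw(x,166,z)),1),np.round(proj("top",cw(x,166,z)),1))
im=cv2.imread("pics/t1.png")
m=cv2.inRange(cv2.cvtColor(im,cv2.COLOR_BGR2HSV),(85,100,40),(102,255,255));ys,xs=np.nonzero(m[:, 258:290]);k=(ys>155)&(ys<195);print(xs[k].min()+258,ys[k].min())
im=cv2.imread("pics/s1.png")
m=cv2.inRange(cv2.cvtColor(im,cv2.COLOR_BGR2HSV),(85,100,40),(102,255,255));ys,xs=np.nonzero(m[95:190,225:330]);i=xs.argmin();print(xs[i]+225,ys[i]+95)
E
```

```text
1.86 0 [245.6 153.8] [259.9 174.5]
1.86 10 [242.5 153.8] [259.9 171.8]
1.95 0 [242.4 153.9] [259.9 171.7]
1.95 10 [239.5 154.1] [259.9 169.1]
2.0 0 [240.7 154.1] [259.9 170.2]
2.0 10 [237.9 154.4] [259.9 167.7]
2.05 0 [239.  154.3] [259.9 168.7]
2.05 10 [236.3 154.8] [259.9 166.4]
2.1 0 [237.4 154.7] [259.9 167.4]
2.1 10 [234.8 155.3] [259.9 165.2]
260 167
225 111
```

```bash
cat >> h.py <<'E'
def pick(x,y):
    set_gripper(66)
    env.reach([x,y,230],QXa); env.move_l([x,y,110],rate=120)
    set_gripper(0); env.hold(.1); print("grip",st())
    env.move_l([x,y,270],rate=200)
def place(b,dx=-10):
    y=[128,64,0,-64,-128][b]
    env.reach(cw(dx,y,300),QXa)
    env.move_l(cw(dx,y,150),rate=150)
    hit=env.move_l(cw(dx,y,115),rate=50,f_stop=8)
    z0=None
    h2=env.move_l(cw(dx,y,112.5),rate=25,f_stop=8) if not hit else None
    h3=env.move_l(cw(dx,y,115.3),rate=20,f_stop=6) if 0 else None
    print("place",hit,h2,st())
    set_gripper(51.5); print(st())
    env.move_l(cw(dx,y,300),rate=150)
E
python3 - <<'E'
from h import *
L=pots();print(L)
x,y=min(L,key=lambda a:np.hypot(a[0]-638,a[1]-198))
pick(x,y); place(0)
cv2.imwrite("pics/s2.png",viewer.camera("side")); env.reach([430,-60,330],QXa);cv2.imwrite("pics/t2.png",viewer.camera("top"));print(pots(),st())
E
```

```text
[[638.0, 198.0], [548.0, 94.0], [523.0, 209.0], [432.0, 103.0]]
grip (11.0, array([638.4, 198.1, 110.6]), array([ 0.2, -0.1,  5.2]), 45.6)
place True None (15.0, array([ 516.8, -108.4,  116. ]), array([-0.2, -0.2,  2.5]), 45.2)
(15.3, array([ 516.3, -108.3,  115.9]), array([ 0.1,  0.2, -0.4]), 51.7)
[[548.0, 94.0], [523.0, 209.0], [432.0, 103.0]] (17.3, array([430.8, -60.3, 329.9]), array([ 0.6,  0.6, -0.5]), 51.8)
```

```bash
python3 - <<'E'
from h import *
a=cv2.imread("pics/s2.png")[70:230,220:380];b=cv2.imread("pics/t2.png")[150:250,240:380]
cv2.imwrite("pics/v2.png",np.hstack([cv2.resize(a,(400,400)),cv2.copyMakeBorder(cv2.resize(b,(400,286)),0,114,0,0,0)]))
E
```

```text
(no output)
```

View pics/v2.png

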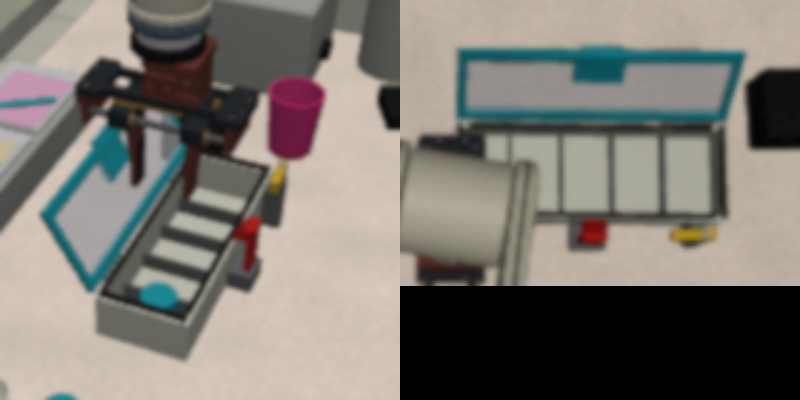

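```bash
python3 - <<'E'
from h import *
for b in (1,2,3):
    L=pots();print(L)
    if len(L)!=4-b: print("odd count");break
    x,y=sorted(L,key=lambda a:-a[1])[0]
    pick(x,y)
    if st()[3]<40: print("miss");break
    place(b)
    env.reach([430,40,330],QXa)
cv2.imwrite("pics/s3.png",viewer.camera("side"));cv2.imwrite("pics/t3.png",viewer.camera("top"));print(pots(),st())
a=cv2.imread("pics/s3.png")[70:230,220:380];b=cv2.imread("pics/t3.png")[150:250,240:380]
cv2.imwrite("pics/v3.png",np.hstack([cv2.resize(a,(400,400)),cv2.copyMakeBorder(cv2.resize(b,(400,286)),0,114,0,0,0)]))
E
```

```text
[[549.0, 94.0], [523.0, 209.0], [432.0, 103.0]]
grip (20.7, array([523.3, 209.1, 110.5]), array([-0.3, -0.1,  5.9]), 45.5)
place True None (24.9, array([ 516.3, -172.4,  116. ]), array([-0.1, -0.2,  3.1]), 45.5)
(25.2, array([ 515.7, -172.2,  115.8]), array([-0.4, -0.3,  0. ]), 51.5)
[[556.0, 107.0]]
odd count
[[555.0, 107.0]] (27.7, array([430.6,  39.1, 329.7]), array([ 0.4, -0.9, -1.2]), 51.6)
```

View pics/v3.png

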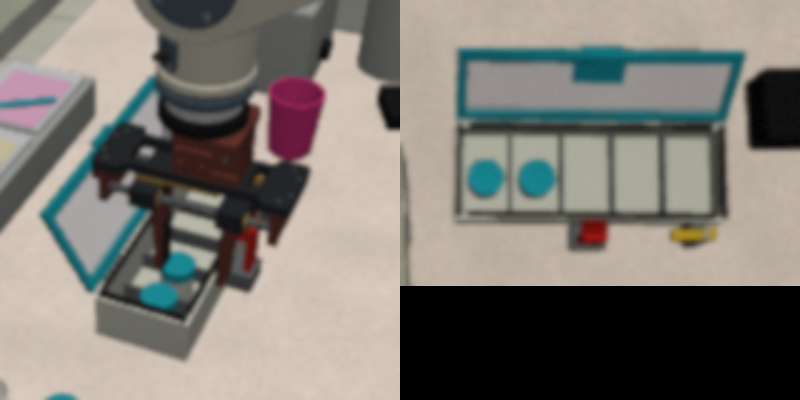

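View pics/s3.png

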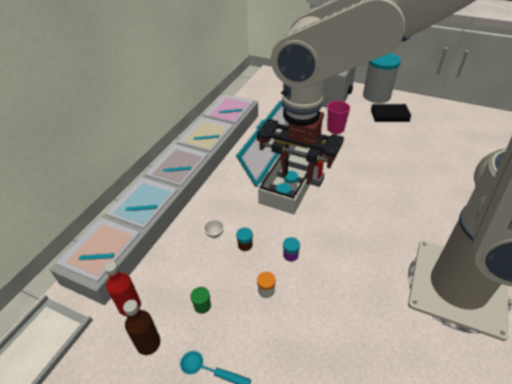

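```bash
python3 - <<'E'
from h import *
env.reach([520,-300,330],QXa)
print(pots())
for c,s in blobs(viewer.camera("side"),85,102)[0]:
    print(c,onz("side",*c,52)[:2].round(0)) if 220<c[1]<300 else 0
L=pots();x,y=max(L,key=lambda a:a[0]); 
pick(x,y); place(2); env.reach([520,-300,330],QXa); print(pots(),st())
E
```

```text
[[549.0, 94.0], [421.0, 76.0]]
[244.1 235.1] [550. 100.]
[290.9 245.1] [422.  82.]
[ 96.4 256.2] [869. 314.]
grip (32.9, array([549.4,  94.1, 110.5]), array([-0.5, -0.7,  4.5]), 45.4)
place True None (36.9, array([ 515.7, -236.3,  116. ]), array([-0.6, -0.7,  4.1]), 45.5)
(37.2, array([ 515.2, -236. ,  115.7]), array([-0.4,  0.4, -0.5]), 51.6)
[[421.0, 76.0]] (39.0, array([ 519.4, -299.8,  328.8]), array([-0.8,  0.3, -0.4]), 51.8)
```

```bash
python3 - <<'E'
from h import *
x,y=pots()[0]; pick(x,y); place(3); env.reach([430,60,330],QXa); print(st())
cv2.imwrite("pics/t4.png",viewer.camera("top"));cv2.imwrite("pics/s4.png",viewer.camera("side"))
crop(cv2.imread("pics/t4.png"),240,150,140,100,5,"v4.png")
for c,s in blobs(cv2.imread("pics/t4.png"),85,102)[0]: 
    if 255<c[0]<365 and 140<c[1]<235:print(c,s,onz("top",*c,60).round(0))
E
```

```text
grip (42.7, array([421.3,  76. , 110.4]), array([-0.9,  0.2,  6.2]), 45.7)
place True None (46.9, array([ 515.1, -300.3,  115.9]), array([-0.6,  0. ,  2.9]), 45.6)
(47.3, array([ 514.6, -299.9,  115.6]), array([-0.1,  0.5,  0.3]), 51.3)
(50.0, array([430.5,  59.6, 330. ]), array([ 0.9,  0.7, -0.2]), 51.7)
[309.8 177.3] [261, 167, 99, 26, 774] [ 638. -251.   60.]
[269.5 211.6] [264, 206, 12, 12, 115] [ 516. -107.   60.]
[287.3 211.8] [282, 206, 12, 12, 114] [ 515. -169.   60.]
[305.9 212.1] [300, 206, 13, 13, 123] [ 514. -234.   60.]
[324.3 212.3] [318, 207, 14, 12, 127] [ 514. -299.   60.]
```

View pics/v4.png

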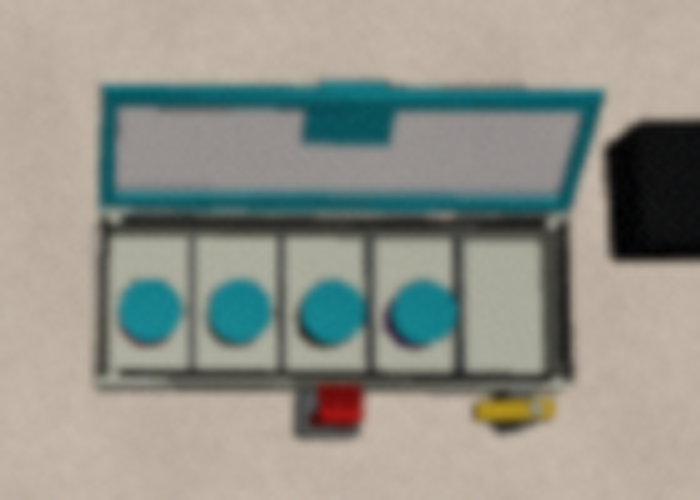

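View pics/s4.png

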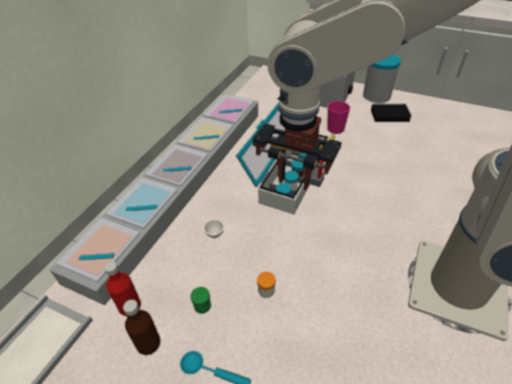

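```bash
python3 - <<'E'
from h import *
set_gripper(0)
env.reach(cw(180,0,330),QY); env.move_l(cw(180,0,218)); print(st())
print(env.move_l(cw(40,0,218),rate=100,f_stop=20),st())
env.hold(.2)
cv2.imwrite("pics/s5.png",viewer.camera("side")); crop(cv2.imread("pics/s5.png"),200,60,180,170,4,"v5.png")
E
```

```text
(53.4, array([ 706.8, -238.2,  219.2]), array([ 0.2, -0.1,  1. ]), 0.8)
False (55.0, array([ 566.3, -236.9,  217.8]), array([-0. , -0.3, -0.2]), 0.4)
```

View pics/v5.png

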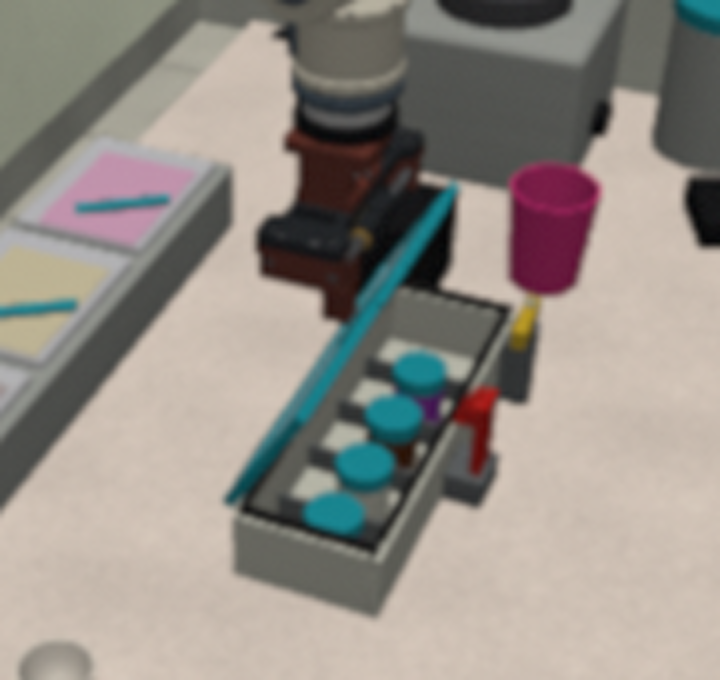

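```bash
python3 - <<'E'
from h import *
print(env.move_l(cw(12,0,218),rate=100,f_stop=20),st())
# follow arc of the pad down
for t in np.arange(0.75,0.15,-0.1):
    c,s=np.cos(t),np.sin(t)
    h=env.move_l(cw(60-88*c+10*s,0,68+88*s+10*c+82),rate=80,f_stop=25)
    if h: print("stop",t,st());break
print(st()); env.hold(.1)
cv2.imwrite("pics/s6.png",viewer.camera("side")); crop(cv2.imread("pics/s6.png"),200,60,180,170,4,"v6.png")
E
```

```text
False (55.7, array([ 538. , -236.8,  218.2]), array([1.1, 0.4, 0.3]), 0.6)
(57.2, array([ 503.1, -236.3,  181.1]), array([0.5, 0.4, 0.4]), 0.5)
```

View pics/v6.png

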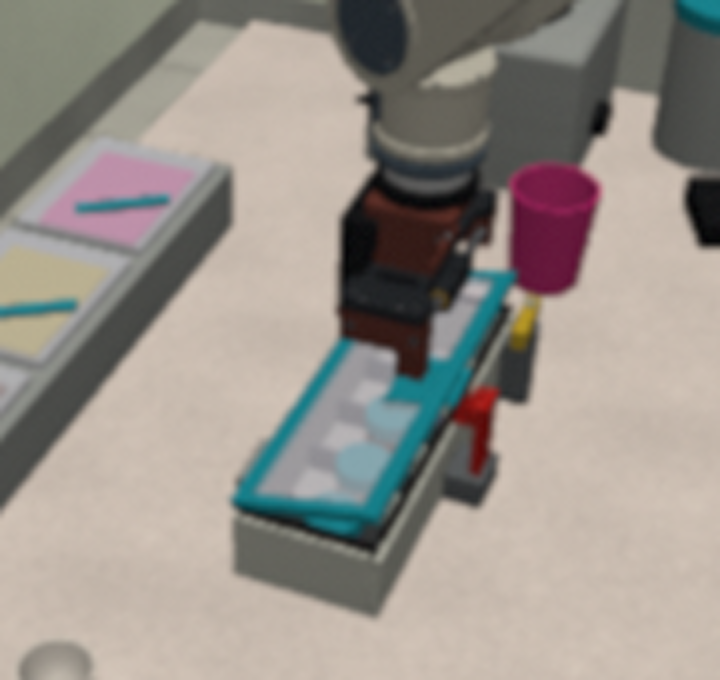

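```bash
python3 - <<'E'
from h import *
for z in list(np.arange(176,161,-3))+list(np.arange(161,152,-0.7)):
    h=env.move_l(cw(-28,0,z),rate=25,f_stop=27); s=st(); print(round(z,1),s[1][2],s[2],h)
    if s[2][2]>24 or h: break
env.hold(.3);print(st())
cv2.imwrite("pics/s7.png",viewer.camera("side"))
env.move_l(cw(-28,0,200),rate=80); env.reach([430,60,330],QY);env.hold(.3)
cv2.imwrite("pics/s8.png",viewer.camera("side"));cv2.imwrite("pics/t8.png",viewer.camera("top"))
crop(cv2.imread("pics/s7.png"),230,90,120,120,5,"v7.png")
crop(cv2.imread("pics/s8.png"),230,90,120,120,5,"v8.png")
crop(cv2.imread("pics/t8.png"),250,165,120,80,6,"v8t.png")
E
```

```text
176 175.9 [-1.1  0.3 -1.2] False
173 172.8 [ 0.1 -0.2  0.8] False
170 170.1 [-1.6 -0.5  3.3] False
167 167.2 [-3.8 -0.2  6.9] False
164 163.7 [ 0.8  0.9 -0.3] False
161.0 160.8 [-0.2 -0.1  0.4] False
160.3 160.4 [-0.7  0.3  3.6] False
159.6 159.8 [-0.7 -0.4  4.1] False
158.9 159.3 [-2.   0.4  7.5] False
158.2 158.8 [-3.9  0.7  9.6] False
157.5 158.4 [-4.2  1.1 13.1] False
156.8 158.2 [-5.6  1.7 19.1] False
156.1 158.1 [-8.4  2.7 25.3] False
(61.2, array([ 498.1, -236.4,  158.1]), array([-7.1,  2.2, 25.7]), 0.6)
```

View pics/v8.png

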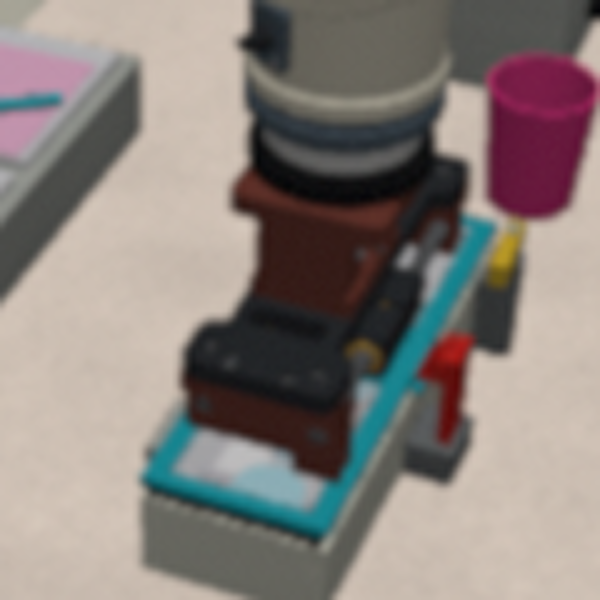

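View pics/v8t.png

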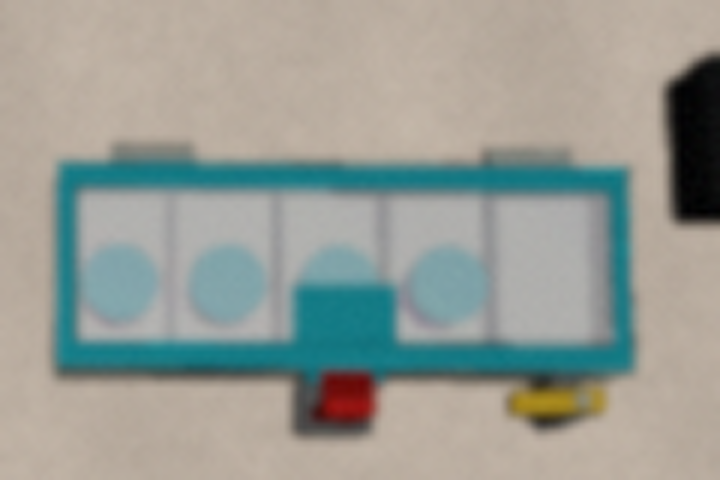

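View pics/v7.png

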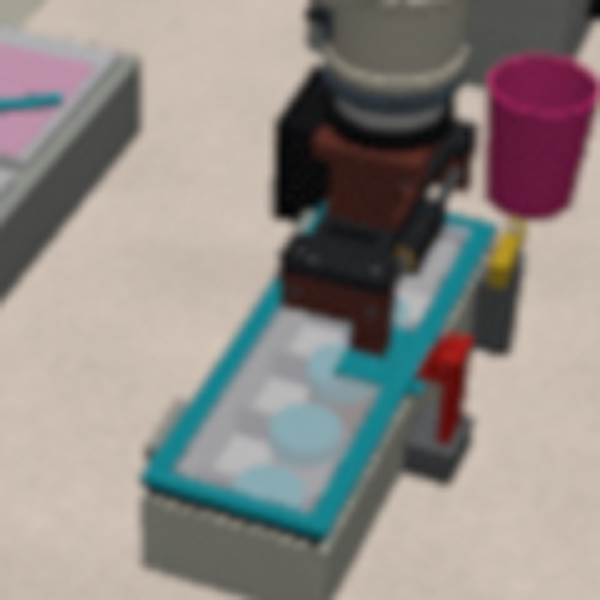

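```bash
python3 - <<'E'
from h import *
for f in("top0","t8","side0","s8","s7"):
    im=cv2.imread(f"pics/{f}.png")
    print(f,[b for b in blobs(im,0,6,150,60)[0]+blobs(im,175,180,150,60)[0] if 290<b[0][0]<330 and 140<b[0][1]<245])
env.reach(cw(-28,0,190),QY)
env.move_l(cw(-28,0,164),rate=60); env.hold(.2); f0=st()[2][2]
for z in np.arange(162.4,157.9,-0.3):
    env.move_l(cw(-28,0,z),rate=20); env.hold(.1); s=st(); print(round(z,1),s[1][2],round(s[2][2]-f0,1))
    if s[2][2]-f0>12: break
env.move_l(cw(-28,0,200)); env.move_l(cw(-150,30,240));print(st())
cv2.imwrite("pics/s9.png",viewer.camera("side"))
crop(cv2.imread("pics/s9.png"),230,90,120,120,5,"v9.png")
E
```

```text
top0 [(array([307.2, 230.6]), [303, 227, 9, 8, 66])]
t8 [(array([307.2, 231.1]), [303, 228, 9, 7, 57])]
side0 [(array([318.8, 164.5]), [313, 157, 12, 21, 106])]
s8 [(array([319.3, 164.8]), [315, 157, 10, 21, 93])]
s7 [(array([319.3, 165. ]), [315, 157, 10, 21, 95])]
162.4 162.4 0.3
162.1 162.1 1.0
161.8 161.8 1.1
161.5 161.5 0.2
161.2 161.2 0.6
160.9 160.9 -0.4
160.6 160.6 0.0
160.3 160.3 0.5
160.0 160.0 0.7
159.7 159.7 0.9
159.4 159.5 2.1
159.1 159.3 5.8
158.8 159.3 7.6
158.5 159.2 10.7
158.2 159.0 10.6
(72.4, array([ 377.1, -205.6,  239.9]), array([ 0.3,  0. , -0.5]), 0.5)
```

View pics/v9.png

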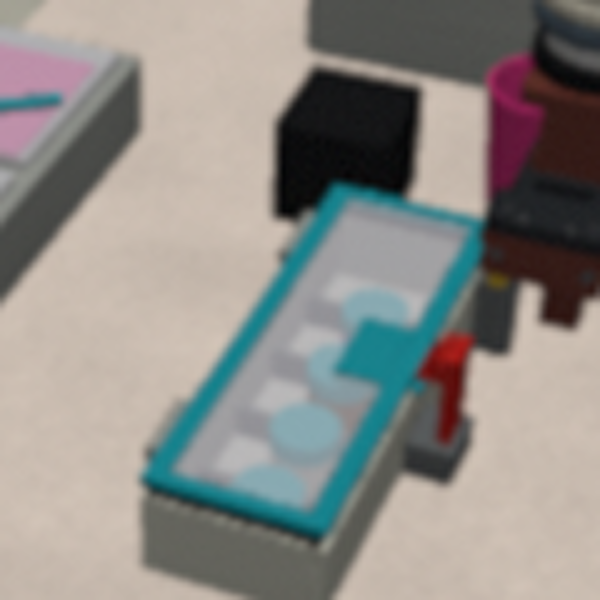

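```bash
python3 - <<'E'
from h import *
def pos(f,r=27,ex=0):
    d=7+10*abs(np.cos(f))+13.5*abs(np.sin(f))+ex
    c,s=np.cos(f),np.sin(f)
    return cw(-78+r*s-d*c,-130+r*c+d*s,167)
a=pos(0,ex=15)
env.move_l([a[0],a[1],240]); env.move_l(a); print(st())
for f in np.r_[np.arange(0,1.57,.12),1.57,1.6]:
    h=env.move_l(pos(f),rate=50,f_stop=12)
    if h: print("stop",f,st());break
print(st())
e=pos(1.57,ex=20); env.move_l([e[0],e[1],167]); env.move_l([e[0],e[1],260]); env.reach([430,100,330],QY); env.hold(.3)
cv2.imwrite("pics/s10.png",viewer.camera("side"));cv2.imwrite("pics/t10.png",viewer.camera("top"));print(st())
crop(cv2.imread("pics/t10.png"),250,165,120,80,6,"v10t.png")
crop(cv2.imread("pics/s10.png"),230,90,120,120,5,"v10.png")
E
```

```text
(74.1, array([ 415.6, -338.6,  167.4]), array([0.6, 0.2, 0.3]), 0.0)
(78.3, array([ 474.8, -346.1,  167. ]), array([0.1, 0.7, 0.1]), 0.3)
(81.4, array([430.1,  99.7, 329.9]), array([0.4, 0.1, 0. ]), 0.5)
```

View pics/v10t.png

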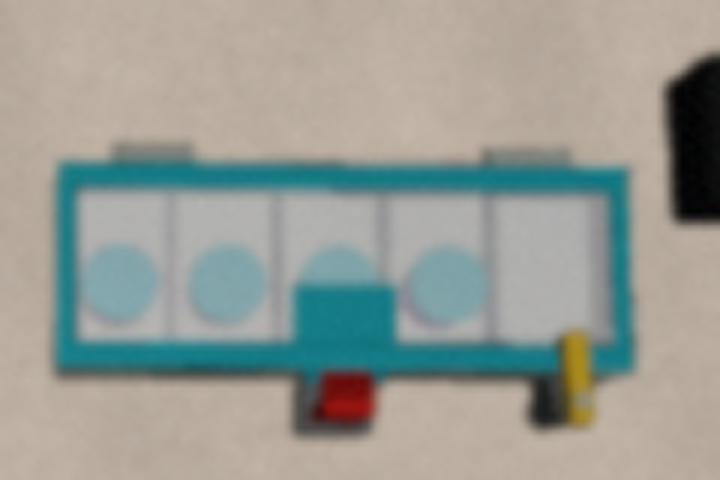

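View pics/t10.png

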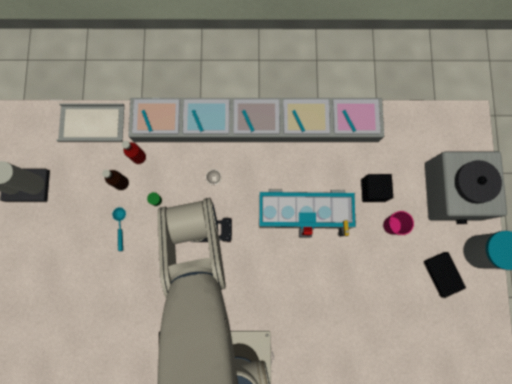

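```bash
cat >> h.py <<'E'
def btn(im):
    bl,l=blobs(im,18,34,90,50)
    for c,s in bl:
        if 330<c[0]<360 and 210<c[1]<245:
            k=np.argwhere(l==l[int(round(c[1])),int(round(c[0]))])
            W=np.array([onz("top",v,u,100)[:2] for u,v in k]); d=np.linalg.svd(W-W.mean(0))[2][0]; d=d*np.sign(d[0] or 1)
            print(c,s,"phi",np.arctan2(d[0],d[1])+p[2], "size",np.ptp((W-W.mean(0))@d))
E
python3 - <<'E'
from h import *
for f in("top0","t10"): btn(cv2.imread(f"pics/{f}.png"))
def pos(f,r=27,ex=0):
    d=7+10*abs(np.cos(f))+13.5*abs(np.sin(f))+ex
    c,s=np.cos(f),np.sin(f)
    return cw(-78+r*s-d*c,-130+r*c+d*s,167)
e=pos(1.57,ex=20)
env.reach([e[0],e[1],260],QY); env.move_l([e[0],e[1],167])
for y in np.arange(-98,-122,-1.):
    h=env.move_l(cw(-50,y,167),rate=30,f_stop=6); s=st(); 
    if h or abs(s[2][1])>3.5: print(y,h,s);break
print(y,s)
E
```

```text
[342.1 231.5] [335, 229, 16, 6, 77] phi 3.105865145678394 size 51.25297532626986
[345.6 227.9] [343, 220, 6, 16, 66] phi 1.5754527218420051 size 50.79881247662901
-115.0 False (88.4, array([ 475.4, -350.6,  167. ]), array([3.5, 5.7, 0.3]), 0.4)
-115.0 (88.4, array([ 475.4, -350.6,  167. ]), array([3.5, 5.7, 0.3]), 0.4)
```

```bash
python3 - <<'E'
from h import *
env.move_l(cw(-50,-90,167)); env.move_l(cw(-50,-90,260)); env.reach([430,100,330],QY); env.hold(.3)
t=viewer.camera("top");s=viewer.camera("side");cv2.imwrite("pics/t11.png",t);cv2.imwrite("pics/s11.png",s);btn(t)
env.reach([250,-400,420],QY);s=viewer.camera("side");cv2.imwrite("pics/s11.png",s)
print(st())
crop(t,250,165,120,80,6,"v11t.png")
E
```

```text
[346.1 227.9] [343, 220, 7, 16, 69] phi 1.7164874571591753 size 52.45951530300803
(93.5, array([ 250.6, -399.5,  419.8]), array([ 0.6, -0. , -0.1]), 0.7)
```

View pics/v11t.png

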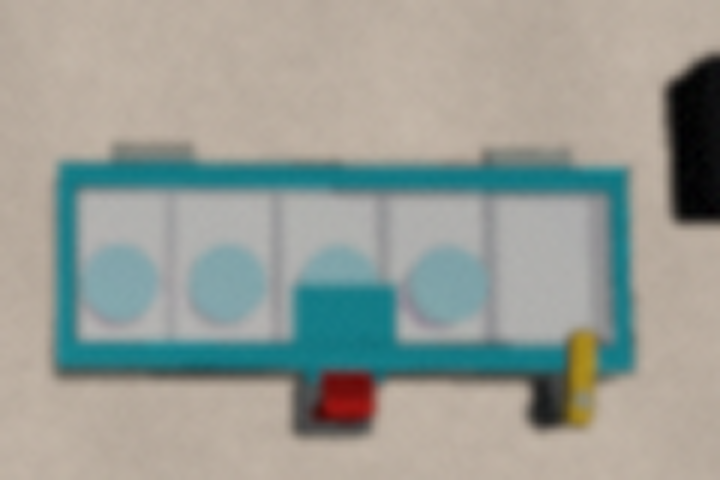

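View pics/s11.png

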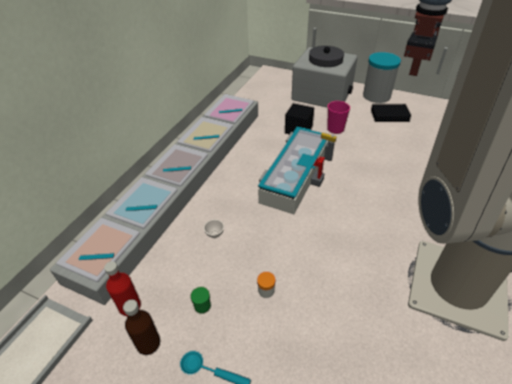

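```bash
python3 - <<'E'
from h import *
print([np.round(c,1) for c,s in blobs(cv2.imread("pics/s11.png"),8,20)[0]], st())
workorder.sign_off()
E
```

```text
[array([265.8, 280.6])] (93.5, array([ 250.6, -399.5,  419.8]), array([ 0.6, -0. , -0.1]), 0.7)
the job is handed in; nothing more can be done
```

I packed the four teal-capped pots that were there (pink, white, brown and purple; there was no yellow one) upright in bays 0 to 3. Then I shut and latched the lid, turned the turnbutton across it and handed the job in at 93.5 s.

- **Before packing:** I pushed the lid back from its starting lean to about 2.03–2.08 rad, so the gripper's body would clear it.
- **Knocked pot:** the purple pot had moved about 3 cm partway through. I measured it again before picking it up.
- **Lid and latch:** I pressed the pad with about 25 N until the lid went hard against its stop. With the tool lifted, a light touch met the pad about 1.3 mm above fully down, roughly 0.015 rad. That is under the 0.02 limit for latched. The red latch's outer edge was back at its starting pixels. This was inferred from touch and pictures, as nothing reads the latch directly.
- **Turnbutton:** the first push left it at 1.58 rad by the colour-mask measurement but nearer 1.42 rad by eye, so I pushed it again until it met firm resistance. The last measurement was 1.72 rad, which is past the 1.65 stop and so has an error of at least 0.07 rad. The picture shows the arm across the lid.
- **Other items:** the amber pot is at the same pixel as at the start. In the last pictures the ramekin, green pot, spoon, bottles, cup and napkin box looked unmoved.

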